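# Set up the inspection microscope and present a viscometer spindle to it

### The arm

A 6-joint arm with a two-finger parallel gripper is mounted at the origin on a cart in front of the work surface, level with it; the furniture and walls round the work are solid. World frame = base frame: x ahead of the robot, y to its left, z up, the work surface at z = 0. Lengths are in m, angles in rad, forces in N, time in s.
With the tool pointing down it reaches from about 0.35 to 0.925 m from the base axis. Payload 6.4 kg.
Tool frame: the origin (TCP) lies between the finger pads; the fingertips stand 19 mm ahead of it and the grasp point (between the pads) is the TCP (env.tips_ahead is the distance from the TCP to the fingertips, in m); z points along the fingers, x is the direction in which the jaws open and shut, and the axes are right-handed (so a half turn about z gives the same grasp; the last joint's range is limited). The gripper opens to 85 mm and grips with 20 to 120 N. Pads are 22 mm wide; open, the fingers measure 114 mm over their backs; the gripper's body (76 mm by 85 mm) begins 54 mm behind the grasp point. The pads swing forward as they close: fully open they stand 13 mm farther back than shut.
Start: joints at [1.004, 0.245, 1.558, -0, 1.339, -0.174], TCP at [0.249, 0.601, 0.25] pointing down, gripper open.
Joint ranges: [-3.13, 3.13], [-1.02, 2.26], [0.13, 2.54], [-0.95, 4.09], [0.21, 2.88], [-2.74, 2.74]. Speed limits (rad/s): [2.57, 2.57, 3.14, 3.14, 3.14, 3.14].

### API

Orientations are given as [roll, pitch, yaw] about the fixed x, y, z axes, in that order (R = Rz(yaw) Ry(pitch) Rx(roll)).
In Python, from station import env gives the robot as it stands.
- The arm moves only by the tool step_arm, never from a script. Its argument "steps" is a list of rows, each a list of 7 numbers: the shift along the tool's x, y, z in mm, then the turn, a rotation vector about the tool's x, y, z in degrees, then the opening, from -1 (shut) to 1 (fully open). A call has exactly 5 rows; each row is the pose to reach, as a shift and turn from the pose commanded when the call began, along the tool's axes at that moment; what a row does not reach only later rows make up. A row lasts 1/10 s, in which the tool goes at most 50 mm and 8.59 degrees, less where a joint would pass 70% of its speed; a pose out of reach is approached as far as the arm can. A call with a gripper value outside its range is refused whole. The fingers move at their own pace and stop on an object; "grip_force" is the grip in N (left out, the last holds). Time passes only in rows, so rows that repeat a pose let the fingers close, or fill a call up. It gives the time, the measured TCP pose, the force and the opening at its end, in the units of the state.
- env.read_state(): the state, without advancing time (a new reading comes with each control period).
- env.read_camera(name): name is "scene" or "top" or "wrist"; returns a dict with "color" (420x560x3 uint8, red, green, blue), "depth" (420x560 float32, m along the optical axis (not along the pixel's ray), 0 where there is no reading), "fovy" (degrees; the focal length in pixels is half the picture's height over the tangent of half this angle, whatever the lens; pixels are square), "cx", "cy" (the principal point, pixels), "extrinsics" (4x4, takes a point from camera to world coordinates). Camera axes: x right, y up, looking along -z (the intrinsics and any distortion apply to the point x, -y, -z); pixel columns grow to the right and rows downward; lengths in m; the calibration is good to about 2 mm. A picture is of the moment at which its call begins.
- env.job_done(): hands the job in, once; it reports no verdict.
Trained networks look in the newest picture that a camera, given by its name, has taken for a name from the list of things; names that differ only in an ending like _2 or _b are one class to them, and where a whole thing is asked for, a point or a joint stands for the part that bears it (a point fixed in the world has none). Each returns a list of dicts, best first, with "score" (0 to 1); they miss things now and then, are a little off and sometimes report something else, mostly with a low value. They report only what shows in the picture. A call takes as long as a camera call. They do not tell look-alikes from the thing itself.
- env.recognise(camera, query): "bbox" ([left, top, right, bottom] in pixels, round what is visible of it).
The state is a dict: "clock": time; "q": joint angles; "joint_vel": joint speeds; "tau": joint torques, N m; "position": TCP position; "tool_rot": TCP orientation; "contact_force": force on the tool from outside, world axes, zero at the start; "torque": the same for the moment, N m; "finger_gap": finger opening in m.
Only numpy, scipy, OpenCV 4.12 (cv2) and the standard library are available. Lean on these libraries where they do the work, as an engineer would, in place of code of your own. Each camera call takes 0.05 s, during which the arm holds its last target. There are 200 camera calls.

### The job

Lift the small inspection microscope and seat it fully down on the two pegs of its dock, lens side away from the dock's black cable block, and let go of it. Then pick up the viscometer spindle with the wide disc and present it to the microscope: in the air, about 10 cm in front of the lens, the underside of its disc centred on the barrel's line of sight and square to it. Finish while still holding it there, still, gripped and touching nothing else; leave the narrow spindle standing where it is.

Things in the scene. Friction and masses are not known exactly. Their poses are not given: they have to be found in the camera images.
- dock: Fixed aluminium plate 90 x 124 x 10 mm (x, y, z) on the worktop; two upright steel pegs, 10 mm diameter, 20 mm high above the plate, tapered tips, at y = +-38 mm, x = 0; black cable block 18 x 40 x 16 mm at its rear edge (x from +45 to +63 mm). Origin: centre of the plate's underside; z up; +x points to the cable block.
- dock_seat (a point): Centre of the dock plate's top face, midway between the pegs; axes as the dock's. The seated microscope's origin lies here, with its axes along the dock's axes. To the dock's left stands a fixed beige housing, 185 mm high, filling x > 0.51, y > 0.46 m; to its right the large viscometer, y < 0.15 m: carry the microscope clear of both, and above the spindles.
- scope: Loose microscope, 0.32 kg. Grey foot 70 x 100 x 12 mm (x, y, z), 14 mm through holes at y = +-38 mm, x = 0; pedestal to z = 42; black barrel, 37 mm diameter, leaning 30 degrees to -x, lens on its upper end; behind it a grip fin 14 mm thick in y, x from -9 to +25, top at z = 125 mm, grip it at x = +8 (near its centre of mass), z = 110. Origin: centre of foot's underside; z up; -x is the lens side.
- lens (a point): Centre of the lens face, at x = -40, y = 0, z = +85 mm of the microscope's frame. Its z axis is the line of sight, out of the lens (upwards, leaning 30 degrees to the microscope's -x).
- focus (a point): Point on the line of sight 100 mm out from the lens, fixed to the microscope (x = -90, y = 0, z = +172 mm in its frame); nothing visible there. Its z axis is the line of sight, away from the lens.
- wide_spindle: Loose steel viscometer spindle, 0.06 kg, 92 mm high, standing on its disc: disc 47 mm diameter and 8 mm thick, thin shaft of 4 mm, round top end (hub) 12 mm in diameter from z = 62 to 92 mm. It is round, so its yaw does not matter. Origin: centre of the disc's underside; z along the shaft to the top end.
- narrow_spindle: The other loose spindle, like the wide one but with a disc of 27 mm diameter, 11 mm thick. Origin: centre of its underside. It stays where it stands.
Not all that is in view belongs to the job. What is shaped like the wide_spindle but red or yellow is not meant.

How it is judged:
By the outcome, as a careful person would: the job done as asked, in the order asked, and still so for the second after the job is handed in, while the arm keeps its last pose, push and grip.
It also fails if it takes over 51 s, if anything falls off the work surface, if the arm or the gripper's body presses on something with over 40 N, if the wrist force passes 120 N, or if a joint passes its speed limit or range.

## Working session

There is one attempt and no reset: what is moved stays moved. The work goes in short steps, Python scripts to look and compute and a tool call to move; the robot and the scene stay as the last step left them, time stands still between calls to the robot, and variables do not carry over. Pictures are saved under pics/ and viewed, about 8 in all and at most 12, crops included, and the job is handed in when it is done.

Besides the shell and the picture viewer there is one more tool, called after "Emit:" by a JSON object that holds its "fn" and its "kwargs", one argument or row to a line. step_arm: Moves the arm, as the interface text tells. Its arguments: {"type":"object","properties":{"steps":{"type":"array"},"grip_force":{"type":"number"}},"required":["steps"]}

```bash
ls; mkdir -p pics; cat > h.py <<'E'
import numpy as np, cv2
from scipy.spatial.transform import Rotation as R
from station import env
def cam(n):
    c=env.read_camera(n); c['f']=c['color'].shape[0]/2/np.tan(np.radians(c['fovy'])/2); return c
def cloud(c):
    d=c['depth']; v,u=np.mgrid[:d.shape[0],:d.shape[1]]
    p=np.stack([(u-c['cx'])/c['f']*d,-(v-c['cy'])/c['f']*d,-d],-1)
    E=c['extrinsics']; w=p@E[:3,:3].T+E[:3,3]; w[d==0]=np.nan; return w
def save(c,n): cv2.imwrite(f'pics/{n}.png',c['color'][...,::-1])
E
python3 - <<'E'
from h import *
for n in('scene','top','wrist'):
    c=cam(n); print(n,{k:v for k,v in c.items() if k not in('color','depth','extrinsics')}); print(c['extrinsics'].round(3).tolist())
    save(c,n+'0'); np.savez(n+'0.npz',w=cloud(c),col=c['color'])
    for q in('dock','scope','wide_spindle','narrow_spindle'):
        print(q,[(np.round(b['bbox']).tolist(),round(b['score'],2)) for b in env.recognise(n,q)])
print(env.read_state()['clock'])
a=[cv2.imread(f'pics/{n}0.png') for n in('scene','top')]
cv2.imwrite('pics/st.png',cv2.resize(np.vstack(a),(800*0+560,840)))
E
```

```text
pics
scene {'fovy': 45.60653598385776, 'cx': 277.6377848012818, 'cy': 210.3166634743303, 'f': np.float64(499.4905070772059)}
[[0.735, 0.48, -0.479, 0.007], [-0.678, 0.534, -0.505, -0.102], [0.013, 0.696, 0.718, 0.798], [0.0, 0.0, 0.0, 1.0]]
dock [([321.0, 214.0, 384.0, 264.0], 0.69)]
scope [([246.0, 200.0, 296.0, 262.0], 0.65)]
wide_spindle [([233.0, 258.0, 253.0, 301.0], 0.9), ([182.0, 212.0, 207.0, 251.0], 0.79), ([194.0, 244.0, 218.0, 284.0], 0.75), ([277.0, 273.0, 301.0, 319.0], 0.58), ([246.0, 195.0, 295.0, 262.0], 0.16)]
narrow_spindle [([320.0, 256.0, 333.0, 291.0], 0.52)]
top {'fovy': 48.089329155106725, 'cx': 283.3469432437622, 'cy': 202.821458378133, 'f': np.float64(470.6799120011295)}
[[-0.013, 0.996, -0.085, 0.377], [-1.0, -0.015, -0.023, 0.37], [-0.024, 0.085, 0.996, 1.058], [0.0, 0.0, 0.0, 1.0]]
dock [([307.0, 114.0, 364.0, 180.0], 0.71), ([337.0, 228.0, 354.0, 248.0], 0.28)]
scope [([264.0, 184.0, 313.0, 233.0], 0.84)]
wide_spindle [([225.0, 247.0, 246.0, 266.0], 0.92), ([294.0, 250.0, 314.0, 268.0], 0.79), ([334.0, 228.0, 353.0, 250.0], 0.71), ([265.0, 264.0, 285.0, 280.0], 0.6), ([308.0, 115.0, 364.0, 182.0], 0.27)]
narrow_spindle []
wrist {'fovy': 63.6505934711809, 'cx': 279.21003001403153, 'cy': 210.5938888187779, 'f': np.float64(338.3616674834299)}
[[0.383, -0.875, -0.296, 0.171], [0.924, 0.363, 0.123, 0.631], [-0.001, -0.321, 0.947, 0.374], [0.0, 0.0, 0.0, 1.0]]
dock []
scope [([166.0, 331.0, 229.0, 408.0], 0.75)]
wide_spindle [([109.0, 294.0, 135.0, 326.0], 0.79), ([74.0, 346.0, 88.0, 351.0], 0.6), ([149.0, 258.0, 186.0, 287.0], 0.6), ([168.0, 332.0, 232.0, 405.0], 0.21)]
narrow_spindle []
0.75
```

```bash
python3 - <<'E'
import cv2,numpy as np
a=cv2.imread('pics/scene0.png')[170:350,150:420]; b=cv2.imread('pics/top0.png')[90:300,190:400]
a=cv2.resize(a,None,fx=2.4,fy=2.4,interpolation=3)[:,:]; 
cv2.imwrite('pics/a.png',a); cv2.imwrite('pics/b.png',cv2.resize(b,None,fx=2.8,fy=2.8,interpolation=3))
w=np.load('top0.npz')['w']
# heightmap cells
for n,(l,t,r,bb) in dict(s1=(225,247,246,266),s2=(294,250,314,268),s3=(334,228,353,250),s4=(265,264,285,280),dock=(307,114,364,180),scope=(264,184,313,233)).items():
    p=w[t:bb,l:r].reshape(-1,3); z=p[:,2]; print(n,np.nanpercentile(z,[1,50,99]).round(3), p[np.nanargmax(z)].round(3), np.nanmedian(p,0).round(3))
E
```

```text
s1 [-0.002  0.005  0.091] [0.355 0.504 0.096] [0.35  0.503 0.005]
s2 [-0.002  0.006  0.092] [0.345 0.346 0.094] [0.344 0.352 0.006]
s3 [-0.002  0.006  0.091] [0.39  0.257 0.095] [0.386 0.263 0.006]
s4 [-0.002  0.006  0.093] [0.315 0.417 0.095] [0.316 0.416 0.006]
dock [-0.003  0.009  0.02 ] [0.563 0.296 0.033] [0.593 0.276 0.009]
scope [-0.004  0.011  0.126] [0.453 0.392 0.13 ] [0.453 0.383 0.011]
```

View pics/a.png

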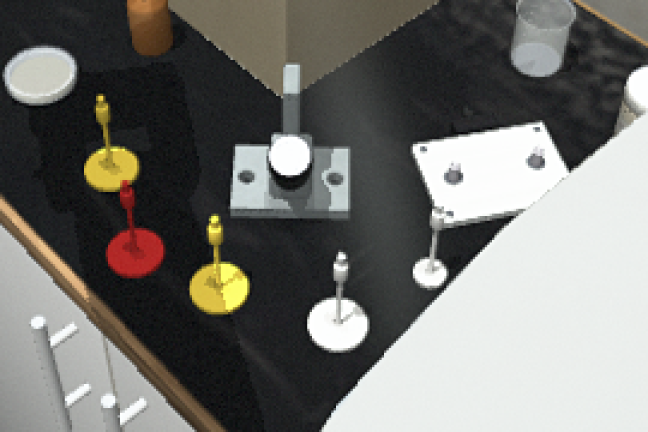

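View pics/b.png

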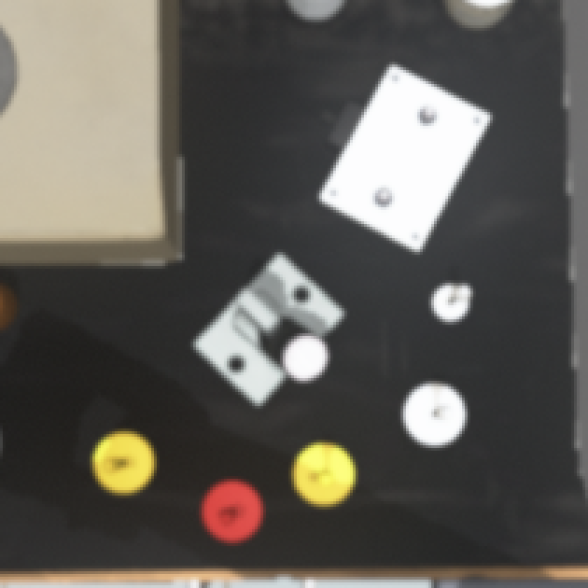

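Crop a shows the silver wide spindle front-centre (crop 338,300), the narrow one beside the dock, and the scope's lens facing the camera. Crop b shows the dock (406,157) with its dark cable block at upper left (348,122), the scope foot centred near (270,330), the wide spindle at (435,414) and the narrow one at (451,300). Yellow and red are decoys. Next I measure poses and the viscometer's extent.

```bash
cat >> h.py <<'E'
def ray(c,u,v,z):
    E=c['extrinsics']; d=E[:3,:3]@np.stack([(np.asarray(u)-c['cx'])/c['f'],-(np.asarray(v)-c['cy'])/c['f'],-np.ones(np.shape(u))]).reshape(3,-1)
    o=E[:3,3][:,None]; return (o+d*(z-o[2])/d[2]).T
def proj(c,p):
    E=c['extrinsics']; q=(np.atleast_2d(p)-E[:3,3])@E[:3,:3]; return np.stack([c['cx']+c['f']*q[:,0]/-q[:,2],c['cy']-c['f']*q[:,1]/-q[:,2]],1)
E
python3 - <<'E'
from h import *
c=cam('top'); w=cloud(c); g=c['color'].max(2)
def rect(l,t,r,b,thr,z,k=1):
    m=np.zeros(g.shape,np.uint8); m[t:b,l:r]=(g[t:b,l:r]>thr)
    n,lab,st,_=cv2.connectedComponentsWithStats(m); i=1+np.argmax(st[1:,4]); v,u=np.where(lab==i)
    p=ray(c,u,v,z)[:,:2]; return cv2.minAreaRect((p*1000).astype(np.float32)), len(u)
print('dock',rect(300,108,372,185,150,.01))
print('scope',rect(255,175,320,240,110,.012))
print('wide',rect(334,225,358,252,150,.008))
for s in ('top0','scene0'):
    w=np.load(s+'.npz')['w'].reshape(-1,3); w=w[np.isfinite(w).all(1)]
    for x0 in np.arange(.2,.9,.1):
        row=[]
        for y0 in np.arange(-.4,.25,.05):
            m=(w[:,0]>=x0)&(w[:,0]<x0+.1)&(w[:,1]>=y0)&(w[:,1]<y0+.05)
            row.append(f'{np.percentile(w[m,2],98):.2f}' if m.sum()>5 else '  - ')
        print(s,round(x0,2),' '.join(row))
E
```

```text
dock (((594.5938720703125, 278.1516418457031), (92.68644714355469, 127.37995910644531), 61.05474090576172), 2297)
scope (((451.51373291015625, 383.271240234375), (91.57940673828125, 103.74504089355469), 46.21266555786133), 1455)
wide (((388.18121337890625, 259.5605163574219), (46.59676742553711, 46.476478576660156), 89.23332977294922), 392)
top0 0.2   -    -    -    -    -  0.16 0.16 0.16 0.16 0.16 0.16 0.15 0.00
top0 0.3   -    -    -    -    -  0.19 0.19 0.19 0.19 0.19 0.19 0.18 0.01
top0 0.4   -    -    -    -    -  0.20 0.20 0.20 0.20 0.21 0.20 0.20 0.08
top0 0.5   -    -    -    -    -  0.21 0.21 0.21 0.20 0.20 0.20 0.20 0.01
top0 0.6   -    -    -    -    -  0.20 0.21 0.35 0.20 0.20 0.20 0.20 0.01
top0 0.7   -    -    -    -    -  0.20 0.20 0.36 0.30 0.29 0.27 0.28 0.28
top0 0.8   -    -    -    -  0.16 0.18 0.18   -    -  0.23 0.19 0.18 0.18
scene0 0.2   -    -    -    -    -    -    -  0.16 0.16 0.16 0.16 0.15 0.00
scene0 0.3   -    -    -    -    -  0.19 0.19 0.19 0.19 0.19 0.19 0.19 0.01
scene0 0.4   -    -    -    -  0.20 0.20 0.20 0.20 0.54 0.20 0.20 0.20 0.09
scene0 0.5   -    -    -    -    -  0.20 0.21 0.21 0.20 0.20 0.20 0.20 0.01
scene0 0.6   -    -    -    -    -    -  0.21 0.21 0.20 0.20 0.20 0.20 0.06
scene0 0.7   -    -    -    -    -    -    -  0.21 0.28 0.30 0.29 0.29 0.29
scene0 0.8   -    -    -    -    -    -    -    -    -  0.32 0.44 0.47 0.46
```

```bash
cat >> h.py <<'E'
def tool():
    s=env.read_state(); return np.array(s['position']),R.from_euler('xyz',s['tool_rot'])
def delta(p,Rt,base=None):
    """shift mm and rotvec deg in the tool axes, to reach position p with rotation Rt"""
    p0,R0=base or tool(); d=R0.inv().apply(np.array(p)-p0)*1000; r=(R0.inv()*Rt).as_rotvec(degrees=True); return d.round(1),r.round(2)
def down(yaw): # tool z down, tool x along world yaw (deg)
    y=np.radians(yaw); x=np.array([np.cos(y),np.sin(y),0]); z=np.array([0,0,-1.]); return R.from_matrix(np.stack([x,np.cross(z,x),z],1))
E
python3 - <<'E'
from h import *
c=cam('top'); h=ray(c,[274.3,297.9],[219.3,194.6],.012); print(h,h.mean(0)); d=h[0]-h[1]; print('y axis',np.degrees(np.arctan2(d[1],d[0])),np.linalg.norm(d))
p=ray(c,[190+428/2.8,190+384/2.8],[90+115/2.8,90+197/2.8],.03); print('pegs',p,p.mean(0))
s=env.read_state(); print(s['clock'],s['position'],s['tool_rot'],s['q']); p,Rr=tool(); print(Rr.as_matrix().round(3))
k=cam('wrist'); E=k['extrinsics']; print('cam in tool',Rr.inv().apply(E[:3,3]-p),(Rr.as_matrix().T@E[:3,:3]).round(3))
n=ray(c,[351],[198],.011); print('narrow',n)
yaw=46.2
o=h.mean(0); o[2]=0; ax=np.array([np.cos(np.radians(yaw)),np.sin(np.radians(yaw)),0])
for y in(yaw+90,yaw-90): print(delta(o+.008*ax+[0,0,.25],down(y)))
E
```

```text
[[0.43048895 0.41480925 0.012     ]
 [0.48494266 0.36147902 0.012     ]] [0.4577158  0.38814413 0.012     ]
y axis 135.59719939572773 0.07621890353946616
pegs [[0.62298941 0.25996844 0.03      ]
 [0.55799216 0.29603694 0.03      ]] [0.59049079 0.27800269 0.03      ]
0.85 [0.24879223 0.60050864 0.25032739] [-3.14157663e+00 -3.55175641e-05  1.17803449e+00] [ 1.00390589e+00  2.45036172e-01  1.55780692e+00  2.25428139e-05
  1.33871736e+00 -1.74133783e-01]
[[ 0.383  0.924 -0.   ]
 [ 0.924 -0.383  0.   ]
 [ 0.    -0.    -1.   ]]
cam in tool [-0.00141502 -0.08326    -0.12350243] [[ 1.     0.     0.001]
 [ 0.    -0.947 -0.321]
 [ 0.001  0.321 -0.947]]
narrow [[0.47565312 0.24338415 0.011     ]]
(array([-108.8,  277.2,    0.3]), array([ -0.  ,  -0.  , -68.71]))
(array([-108.8,  277.2,    0.3]), array([ -0.  ,   0.  , 111.29]))
```

Emit:
{"fn": "step_arm", "kwargs": {
  "steps": [
    [-18, 46, 0, 0, 0, -8.5, 1],
    [-36, 92, 0, 0, 0, -17, 1],
    [-54, 138, 0, 0, 0, -25.5, 1],
    [-72, 184, 0, 0, 0, -34, 1],
    [-90, 230, 0, 0, 0, -42.5, 1]
  ]
}}

```text
clock: 1.4
position: [0.4212, 0.4346, 0.2505]
tool_rot: [3.141, -0.0, 1.897]
contact_force: [1.1, -0.2, -0.5]
finger_gap: 0.0848
```

```bash
python3 - <<'E'
from h import *
o=np.array([.4577,.3881,0]); ax=np.array([np.cos(np.radians(46)),np.sin(np.radians(46)),0])
print(delta(o+.008*ax+[0,0,.25],down(136)), env.read_state()['clock'])
E
```

```text
(array([-52. ,  26.8,   0.5]), array([  0.03,  -0.  , -27.33])) 1.4
```

Emit:
{"fn": "step_arm", "kwargs": {
  "steps": [
    [-15, 7, 0, 0, 0, -8.5, 1],
    [-30, 14, 0, 0, 0, -17, 1],
    [-45, 22, 0, 0, 0, -25.5, 1],
    [-45, 22, 0, 0, 0, -26, 1],
    [-45, 22, 0, 0, 0, -26, 1]
  ]
}}

```text
clock: 1.9
position: [0.455, 0.4003, 0.2503]
tool_rot: [-3.142, -0.0, 2.341]
contact_force: [0.3, 0.7, 0.3]
finger_gap: 0.0854
```

```bash
python3 - <<'E'
from h import *
c=cam('wrist'); np.savez('w1.npz',w=cloud(c),col=c['color'],depth=c['depth'],E=c['extrinsics'],f=c['f'],cx=c['cx'],cy=c['cy'])
im=c['color'][...,::-1].copy(); cv2.imwrite('pics/w1.png',cv2.resize(im,(800,600),interpolation=3)); print(tool()[0],np.degrees(env.read_state()['tool_rot']))
for q in('scope','dock','wide_spindle','narrow_spindle'): print(q,[(np.round(b['bbox']).tolist(),round(b['score'],2)) for b in env.recognise('wrist',q)])
E
```

```text
[0.45469519 0.40057233 0.25027506] [-1.79994984e+02 -2.00049198e-02  1.34187089e+02]
scope [([222.0, 124.0, 320.0, 230.0], 0.85)]
dock [([45.0, 136.0, 182.0, 250.0], 0.71)]
wide_spindle [([198.0, 0.0, 244.0, 53.0], 0.97), ([368.0, 65.0, 429.0, 114.0], 0.84), ([390.0, 155.0, 451.0, 201.0], 0.8), ([301.0, 31.0, 345.0, 82.0], 0.71)]
narrow_spindle [([117.0, 73.0, 173.0, 100.0], 0.66)]
```

View pics/w1.png

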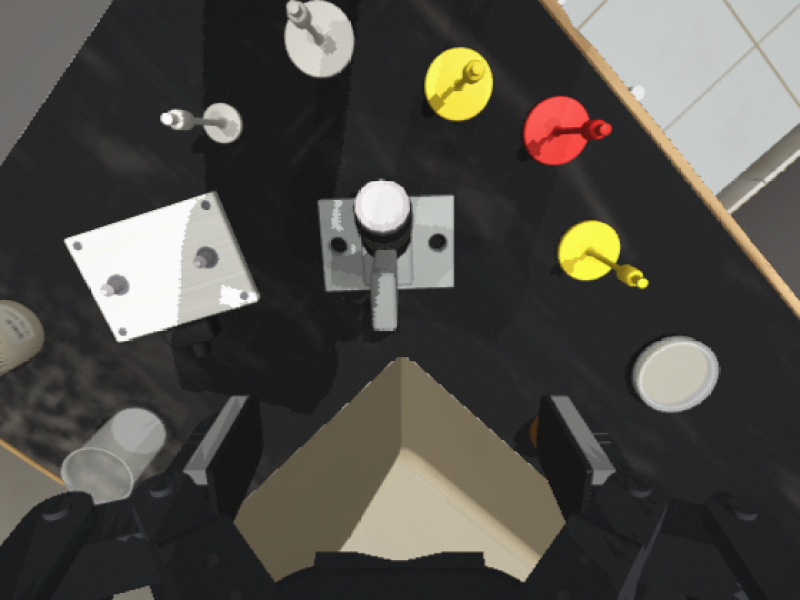

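The wrist view shows the scope's holes at (237,172) and (307,169), the fin end on, the dock at left with its pegs, and the silver wide spindle at the top (222,27). I compute poses from it.

```bash
python3 - <<'E'
from h import *
c=dict(np.load('w1.npz')); c={k:(v if v.ndim else float(v)) for k,v in c.items()}; c['extrinsics']=c['E']; col=c['col']
g=col.max(2).astype(np.uint8)
def rect(l,t,r,b,thr,z):
    m=np.zeros(g.shape,np.uint8); m[t:b,l:r]=(g[t:b,l:r]>thr)
    n,lab,st,_=cv2.connectedComponentsWithStats(m); i=1+np.argmax(st[1:,4]); v,u=np.where(lab==i)
    p=ray(c,u,v,z)[:,:2]*1000; return cv2.minAreaRect(p.astype(np.float32)),len(u)
print('dock',rect(35,125,190,245,110,.01))
print('wide',rect(195,0,250,54,110,.008))
def hole(u,v,z):
    s=g[v-7:v+8,u-7:u+8].astype(float); wt=np.clip(90-s,0,None); vv,uu=np.mgrid[v-7:v+8,u-7:u+8]; uc,vc=(uu*wt).sum()/wt.sum(),(vv*wt).sum()/wt.sum(); return uc,vc
a=hole(237,172,0);b=hole(307,169,0); print(a,b)
h=ray(c,[a[0],b[0]],[a[1],b[1]],.010); d=h[1]-h[0]; print(h,h.mean(0),np.linalg.norm(d),np.degrees(np.arctan2(d[1],d[0])))
# fin top
w=c['w'].reshape(-1,3); z=w[:,2]; m=(z>.115)&(z<.135)&(np.hypot(w[:,0]-.46,w[:,1]-.39)<.06); print('fin',m.sum(),z[m].mean(),cv2.minAreaRect((w[m,:2]*1000).astype(np.float32)))
# scope foot by top-depth
pg=(z>.022)&(z<.034)&(np.hypot(w[:,0]-.59,w[:,1]-.28)<.05); print('pegpts',(w[pg]*1000).round(0).tolist()[:40])
cv2.imwrite('pics/c1.png',cv2.resize(cv2.hconcat([np.ascontiguousarray(col[115:255,35:195,::-1]),np.ascontiguousarray(col[115:255,215:325,::-1])]),None,fx=2.9,fy=2.9,interpolation=2))
E
```

```text
dock (((591.8680419921875, 278.267333984375), (89.87252807617188, 126.05677032470703), 61.192771911621094), 8601)
wide (((386.88470458984375, 258.94256591796875), (45.56113052368164, 46.48140335083008), 44.11833953857422), 2046)
(np.float64(236.49618320610688), np.float64(171.2654792196777)) (np.float64(305.9224006116208), np.float64(168.7415902140673))
[[0.48269396 0.3623703  0.01      ]
 [0.42797169 0.41482775 0.01      ]] [0.45533283 0.38859903 0.01      ] 0.07580443082010303 136.2105414229426
fin 755 0.1240099072533372 ((461.1471862792969, 394.5445556640625), (33.74983215332031, 14.043739318847656), 46.21258544921875)
pegpts [[557.0, 292.0, 23.0], [556.0, 293.0, 22.0], [558.0, 292.0, 24.0], [557.0, 293.0, 25.0], [556.0, 294.0, 26.0], [555.0, 295.0, 25.0], [556.0, 295.0, 23.0], [560.0, 292.0, 26.0], [558.0, 293.0, 27.0], [558.0, 293.0, 26.0], [557.0, 294.0, 27.0], [556.0, 295.0, 27.0], [556.0, 295.0, 26.0], [555.0, 296.0, 26.0], [555.0, 297.0, 25.0], [560.0, 292.0, 26.0], [559.0, 293.0, 28.0], [558.0, 294.0, 27.0], [557.0, 295.0, 29.0], [557.0, 295.0, 26.0], [556.0, 296.0, 27.0], [556.0, 297.0, 25.0], [555.0, 298.0, 25.0], [556.0, 298.0, 23.0], [555.0, 299.0, 22.0], [562.0, 292.0, 26.0], [560.0, 293.0, 29.0], [558.0, 294.0, 31.0], [558.0, 295.0, 29.0], [558.0, 296.0, 28.0], [557.0, 296.0, 28.0], [557.0, 297.0, 27.0], [556.0, 298.0, 27.0], [556.0, 298.0, 25.0], [556.0, 299.0, 24.0], [556.0, 299.0, 23.0], [561.0, 294.0, 28.0], [560.0, 295.0, 29.0], [559.0, 296.0, 29.0], [558.0, 297.0, 31.0]]
```

View pics/c1.png

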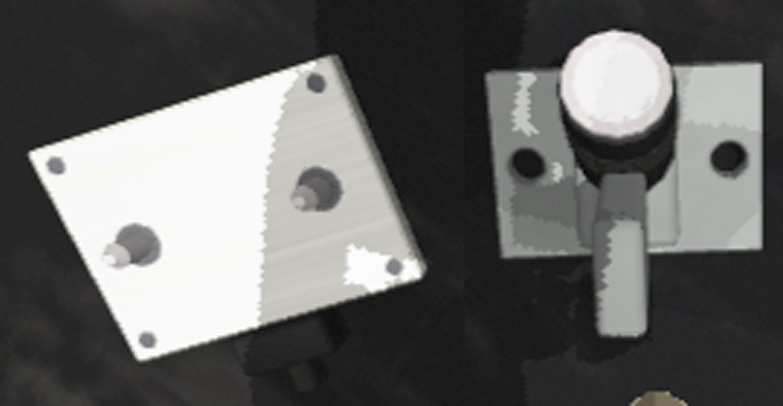

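```bash
python3 - <<'E'
from h import *
c=dict(np.load('w1.npz')); c={k:(v if v.ndim else float(v)) for k,v in c.items()}; c['extrinsics']=c['E']
for z,u,v in((.029,[108,298],[257,201]),(.010,[138,321],[244,189])):
    p=ray(c,35+np.array(u)/2.9,115+np.array(v)/2.9,z); d=p[0]-p[1]; print(z,p,p.mean(0),np.linalg.norm(d),np.degrees(np.arctan2(d[1],d[0]))+90)
print(delta([.4611,.3945,.11],down(136.2)),tool()[0])
E
```

```text
0.029 [[0.6263067  0.2587524  0.029     ]
 [0.56044448 0.29624634 0.029     ]] [0.59337559 0.27749937 0.029     ] 0.07578672207707511 60.348078918324774
0.01 [[0.62650082 0.25959782 0.01      ]
 [0.55970405 0.29721486 0.01      ]] [0.59310243 0.27840634 0.01      ] 0.07666062233743491 60.613679730987464
(array([ -9. ,   0.3, 140.3]), array([-0.  , -0.01, -1.88])) [0.45457595 0.4007339  0.25028878]
```

Emit:
{"fn": "step_arm", "kwargs": {
  "steps": [
    [-9, 0, 20, 0, 0, -1.9, 1],
    [-9, 0, 50, 0, 0, -1.9, 1],
    [-9, 0, 90, 0, 0, -1.9, 1],
    [-9, 0, 125, 0, 0, -1.9, 1],
    [-9, 0, 140, 0, 0, -1.9, 1]
  ]
}}

```text
clock: 2.65
position: [0.4591, 0.3929, 0.1064]
tool_rot: [-3.136, -0.002, 2.377]
contact_force: [-0.2, -0.5, -0.5]
finger_gap: 0.0851
```

```bash
python3 - <<'E'
from h import *
print(delta([.4611,.3945,.11],down(136.2)),tool()[0],env.read_state()['contact_force'])
E
```

```text
(array([-0.3,  2.6, -3.6]), array([-0.35, -0.11,  0.01])) [0.4590529  0.39286375 0.10638196] [-0.16808802 -0.49186381 -0.48808618]
```

Emit:
{"fn": "step_arm", "kwargs": {
  "steps": [
    [0, 0, 0, 0, 0, 0, 1],
    [0, 0, 0, 0, 0, 0, -1],
    [0, 0, 0, 0, 0, 0, -1],
    [0, 0, 0, 0, 0, 0, -1],
    [0, 0, 0, 0, 0, 0, -1]
  ],
  "grip_force": 60
}}

```text
clock: 3.15
position: [0.4621, 0.3941, 0.1117]
tool_rot: [3.139, 0.001, 2.377]
contact_force: [0.0, -0.0, -0.4]
finger_gap: 0.0282
```

Emit:
{"fn": "step_arm", "kwargs": {
  "steps": [
    [0, 0, 0, 0, 0, 0, -1],
    [0, 0, 0, 0, 0, 0, -1],
    [0, 0, 0, 0, 0, 0, -1],
    [0, 0, -10, 0, 0, 0, -1],
    [0, 0, -20, 0, 0, 0, -1]
  ]
}}

```text
clock: 3.65
position: [0.4607, 0.3931, 0.1297]
tool_rot: [-3.139, -0.0, 2.377]
contact_force: [-0.7, -0.2, -2.7]
finger_gap: 0.0133
```

Emit:
{"fn": "step_arm", "kwargs": {
  "steps": [
    [0, 0, -25, 0, 0, 0, -1],
    [0, 0, -50, 0, 0, 0, -1],
    [0, 0, -75, 0, 0, 0, -1],
    [0, 0, -90, 0, 0, 0, -1],
    [0, 0, -100, 0, 0, 0, -1]
  ]
}}

```text
clock: 4.15
position: [0.4617, 0.3938, 0.2318]
tool_rot: [3.14, 0.001, 2.377]
contact_force: [-0.6, -0.0, -3.3]
finger_gap: 0.0134
```

```bash
python3 - <<'E'
from h import *
t=np.array([.593,.278]); 
for yaw in(60.8,):
    a=np.radians(yaw); ax=np.array([np.cos(a),np.sin(a)]); print(delta([*(t+.008*ax),.235],down(yaw+90)),tool()[0],env.read_state()['finger_gap'])
E
```

```text
(array([-172.8,   15. ,   -3.1]), array([  0.08,   0.05, -14.59])) [0.46174565 0.39376076 0.23180923] 0.013375047542849959
```

Emit:
{"fn": "step_arm", "kwargs": {
  "steps": [
    [-20, 2, -1, 0, 0, -4, -1],
    [-45, 4, -2, 0, 0, -9, -1],
    [-65, 6, -3, 0, 0, -14.6, -1],
    [-70, 7, -3, 0, 0, -14.6, -1],
    [-70, 7, -3, 0, 0, -14.6, -1]
  ]
}}

```text
clock: 4.65
position: [0.5167, 0.3498, 0.2324]
tool_rot: [-3.14, -0.001, 2.629]
contact_force: [0.0, 0.4, -3.2]
finger_gap: 0.0134
```

```bash
python3 - <<'E'
from h import *
c=cam('wrist'); np.savez('w2.npz',w=cloud(c),col=c['color'],depth=c['depth'],E=c['extrinsics'],f=c['f'],cx=c['cx'],cy=c['cy'])
print(tool()[0],np.degrees(env.read_state()['tool_rot']))
cv2.imwrite('pics/w2.png',cv2.resize(c['color'][...,::-1],(800,600),interpolation=3))
E
```

```text
[0.51623087 0.35033912 0.23242888] [-1.79931835e+02 -8.47885786e-02  1.50713595e+02]
```

View pics/w2.png

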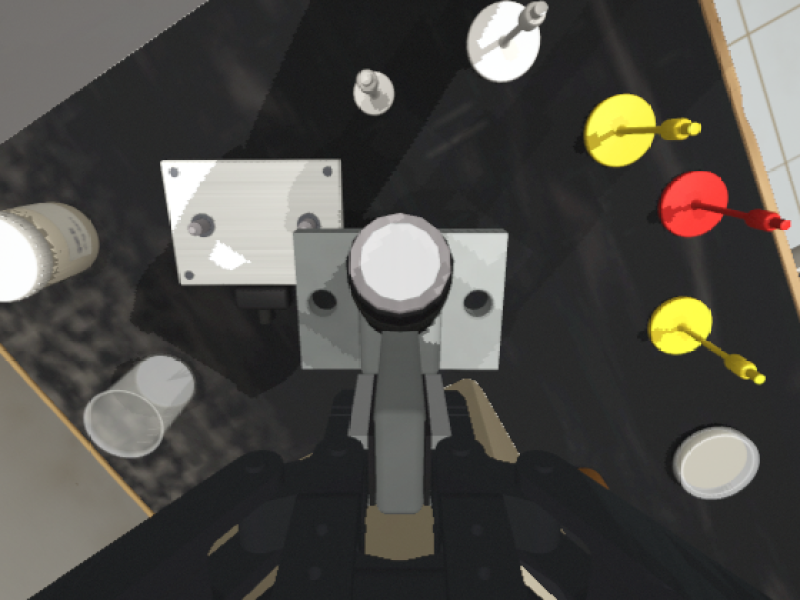

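The carried scope and the dock are now in one view: dock corners at (161,160), (341,160), (180,285) and foot holes at (322,300), (478,302), all in 800x600 pixels. Both are nearly parallel.

```bash
python3 - <<'E'
from h import *
c=dict(np.load('w2.npz')); c={k:(v if v.ndim else float(v)) for k,v in c.items()}; c['extrinsics']=c['E']; w=c['w']; col=c['col']; g=cv2.GaussianBlur(col.max(2),(0,0),.7).astype(float)
# foot plane
rows=[]
for (l,t,r,b) in((210,170,235,190),(330,170,350,190),(215,225,245,250),(320,225,345,250)):
    p=np.nanmedian(w[t:b,l:r].reshape(-1,3),0); rows.append(p); print(p.round(4))
P=np.array(rows); A=np.c_[P[:,:2],np.ones(4)]; co=np.linalg.lstsq(A,P[:,2],rcond=None)[0]; print('slopes deg',np.degrees(co[:2]))
zt=P[:,2].mean()
def cen(u,v,k,thr):
    s=g[v-k:v+k+1,u-k:u+k+1]; m=np.clip(thr-s,0,None); vv,uu=np.mgrid[v-k:v+k+1,u-k:u+k+1]; return (uu*m).sum()/m.sum(),(vv*m).sum()/m.sum()
a=cen(226,210,10,60);b=cen(334,211,10,60); print(a,b)
for z in(zt,zt-.003):
    h=ray(c,[a[0],b[0]],[a[1],b[1]],z); d=h[1]-h[0]; print('holes',z,h.mean(0),np.linalg.norm(d),np.degrees(np.arctan2(d[1],d[0]))-90)
# dock edges: top edge rows (gradient crossing) and left edge cols
tu=np.arange(120,234,3); tv=[100+np.argmax(np.diff(g[100:122,u])) +.5 for u in tu]
lv=np.arange(118,194,3); lu=[105+np.argmax(np.diff(g[v,105:138]))+.5 for v in lv]
bu=np.arange(130,200,3); bv=[188+np.argmin(np.diff(g[188:212,u]))+.5 for u in bu]
def fit(p):
    vx,vy,x,y=cv2.fitLine(p[:,:2].astype(np.float32),cv2.DIST_HUBER,0,1e-6,1e-6).ravel(); return np.array([x,y]),np.array([vx,vy])
T=fit(ray(c,tu,tv,.01)*1000);L=fit(ray(c,lu,lv,.01)*1000);B=fit(ray(c,bu,bv,.01)*1000)
for n,q in zip('TLB',(T,L,B)): print(n,q[0],np.degrees(np.arctan2(q[1][1],q[1][0]))%180)
def isec(a,b): s=np.linalg.solve(np.c_[a[1],-b[1]],b[0]-a[0]); return a[0]+s[0]*a[1]
tl,bl=isec(T,L),isec(B,L); print('tl',tl,'bl',bl,np.linalg.norm(tl-bl))
yd=T[1]*np.sign(T[1][1]); xd=np.array([yd[1],-yd[0]]); print('xd',xd,'seat',tl+62*yd+45*xd,(bl+62*yd-45*xd))
E
```

```text
[0.5346 0.3041 0.1332]
[0.4656 0.343  0.1334]
[0.5526 0.3423 0.133 ]
[0.4887 0.3781 0.1333]
slopes deg [-0.27741733 -0.05038879]
(np.float64(226.31021062271063), np.float64(209.3914835164835)) (np.float64(333.00345754898194), np.float64(209.6834421820976))
holes 0.13323298752809515 [0.51118951 0.34178226 0.13323299] 0.07406347068011186 60.42492272361787
holes 0.13023298752809515 [0.51167121 0.34266082 0.13023299] 0.0750608116402993 60.4249227236179
T [569.3163  239.79521] 150.62733
L [648.7268 250.9055] 61.131905
B [635.4361  304.75415] 150.59476
tl [625.24664 208.31522] bl [668.2257 286.2742] 89.02136
xd [0.49048805 0.8714479 ] seat [593.2888  277.94064] [592.12396 277.4693 ]
```

```bash
python3 - <<'E'
from h import *
print(delta([.597,.2852,.155],down(150.6)))
E
```

```text
(array([-102.4,  -17.2,   77.3]), array([-0.07, -0.08,  0.11]))
```

Emit:
{"fn": "step_arm", "kwargs": {
  "steps": [
    [-30, -5, 0, 0, 0, 0.1, -1],
    [-65, -11, 0, 0, 0, 0.1, -1],
    [-102, -17, 0, 0, 0, 0.1, -1],
    [-102, -17, 35, 0, 0, 0.1, -1],
    [-102, -17, 65, 0, 0, 0.1, -1]
  ]
}}

```text
clock: 5.2
position: [0.5979, 0.2859, 0.1678]
tool_rot: [3.141, 0.0, 2.629]
contact_force: [-0.3, 0.1, -3.7]
finger_gap: 0.0132
```

Emit:
{"fn": "step_arm", "kwargs": {
  "steps": [
    [0, 0, 5, 0, 0, 0, -1],
    [0, 0, 10, 0, 0, 0, -1],
    [0, 0, 10, 0, 0, 0, -1],
    [0, 0, 10, 0, 0, 0, -1],
    [0, 0, 10, 0, 0, 0, -1]
  ]
}}

```text
clock: 5.7
position: [0.5984, 0.2863, 0.1602]
tool_rot: [3.139, 0.002, 2.631]
contact_force: [-0.8, 0.2, -3.6]
finger_gap: 0.0128
```

```bash
python3 - <<'E'
from h import *
print(delta([.597,.2852,.145],down(150.6)),tool()[0],env.read_state()['contact_force'])
c=cam('wrist'); np.savez('w3.npz',w=cloud(c),col=c['color'],depth=c['depth'],E=c['extrinsics'],f=c['f'],cx=c['cx'],cy=c['cy'])
cv2.imwrite('pics/w3.png',cv2.resize(c['color'][110:330,120:420,::-1],(800,587),interpolation=3))
E
```

```text
(array([ 0.7, -1.7, 15.2]), array([0.12, 0.12, 0.13])) [0.59835011 0.28630719 0.16020341] [-0.84156546  0.15520493 -3.60758536]
```

View pics/w3.png

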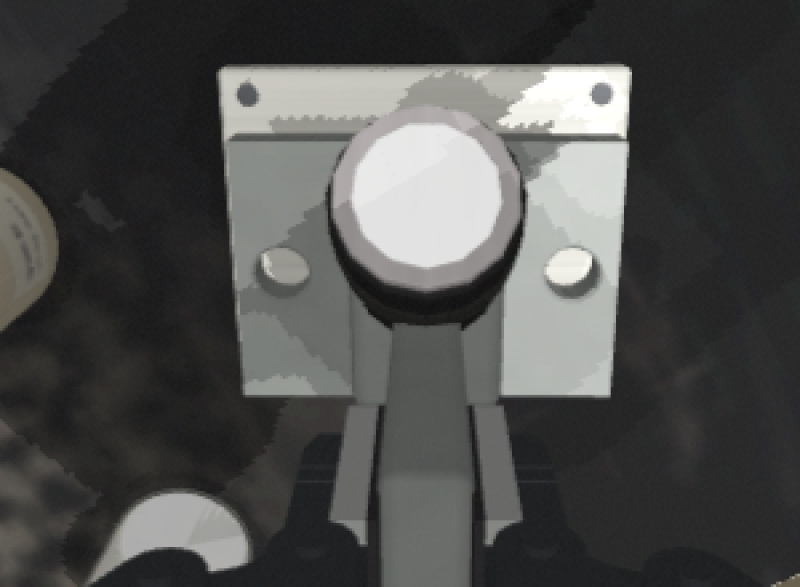

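```bash
python3 - <<'E'
from h import *
c=dict(np.load('w3.npz')); c={k:(v if v.ndim else float(v)) for k,v in c.items()}; c['extrinsics']=c['E']; g=cv2.GaussianBlur(c['col'].max(2),(0,0),.7).astype(float)
p0,R0=tool(); k=800/300
T=lambda u,v,z:(R0.inv().apply(ray(c,120+np.array(u)/k,110+np.array(v)/k,z)-p0)*1000).round(1)
print('dock corners',T([219,631],[66,66],.01)); print('foot',T([228,628,243,611],[138,138,397,397],.0611)); print('footdepth',np.nanmedian(c['w'][165:195,210:235].reshape(-1,3),0),np.nanmedian(c['w'][240:255,215:245].reshape(-1,3),0))
E
```

```text
dock corners [[-60.8 -54.9 149.9]
 [ 61.8 -54.9 149.7]]
foot [[-48.4 -42.8  98.8]
 [ 50.9 -42.9  98.6]
 [-49.4  28.6  99. ]
 [ 51.4  28.6  98.8]]
footdepth [0.61678893 0.24071572 0.06097096] [0.63874277 0.28554261 0.06094728]
```

Emit:
{"fn": "step_arm", "kwargs": {
  "steps": [
    [0, -1.7, 0, 0, 0, 0, -1],
    [0, -1.7, 6, 0, 0, 0, -1],
    [0, -1.7, 12, 0, 0, 0, -1],
    [0, -1.7, 18, 0, 0, 0, -1],
    [0, -1.7, 22, 0, 0, 0, -1]
  ]
}}

```text
clock: 6.25
position: [0.5962, 0.2841, 0.1349]
tool_rot: [-3.14, -0.001, 2.63]
contact_force: [0.8, 0.0, -3.0]
finger_gap: 0.0132
```

Emit:
{"fn": "step_arm", "kwargs": {
  "steps": [
    [0, 0, 2, 0, 0, 0, -1],
    [0, 0, 4, 0, 0, 0, -1],
    [0, 0, 6, 0, 0, 0, -1],
    [0, 0, 8, 0, 0, 0, -1],
    [0, 0, 8, 0, 0, 0, -1]
  ]
}}

```text
clock: 6.75
position: [0.5966, 0.2842, 0.128]
tool_rot: [-3.141, -0.0, 2.631]
contact_force: [0.3, 0.4, -2.0]
finger_gap: 0.0134
```

Emit:
{"fn": "step_arm", "kwargs": {
  "steps": [
    [0, 0, 3, 0, 0, 0, -1],
    [0, 0, 5, 0, 0, 0, -1],
    [0, 0, 7, 0, 0, 0, -1],
    [0, 0, 8, 0, 0, 0, -1],
    [0, 0, 8, 0, 0, 0, -1]
  ]
}}

```text
clock: 7.25
position: [0.5968, 0.2844, 0.1211]
tool_rot: [-3.142, -0.0, 2.631]
contact_force: [-4.9, -0.9, 4.0]
finger_gap: 0.0132
```

Emit:
{"fn": "step_arm", "kwargs": {
  "steps": [
    [0, 0, 1, 0, 0, 0, -1],
    [0, 0, 2, 0, 0, 0, -1],
    [0, 0, 2, 0, 0, 0, -1],
    [0, 0, 2, 0, 0, 0, -1],
    [0, 0, 2, 0, 0, 0, -1]
  ]
}}

```text
clock: 7.75
position: [0.597, 0.2846, 0.1212]
tool_rot: [3.142, 0.0, 2.631]
contact_force: [-8.0, -2.4, 12.8]
finger_gap: 0.0133
```

Firmly down on the plate. I release and retreat upwards.

Emit:
{"fn": "step_arm", "kwargs": {
  "steps": [
    [0, 0, -1, 0, 0, 0, -1],
    [0, 0, -1, 0, 0, 0, 1],
    [0, 0, -1, 0, 0, 0, 1],
    [0, 0, -1, 0, 0, 0, 1],
    [0, 0, -1, 0, 0, 0, 1]
  ]
}}

```text
clock: 8.25
position: [0.5968, 0.2842, 0.119]
tool_rot: [3.142, 0.0, 2.63]
contact_force: [0.5, 2.0, -0.2]
finger_gap: 0.0709
```

Emit:
{"fn": "step_arm", "kwargs": {
  "steps": [
    [0, 0, 0, 0, 0, 0, 1],
    [0, 0, -25, 0, 0, 0, 1],
    [0, 0, -60, 0, 0, 0, 1],
    [0, 0, -100, 0, 0, 0, 1],
    [0, 0, -130, 0, 0, 0, 1]
  ]
}}

```text
clock: 8.75
position: [0.5973, 0.2844, 0.252]
tool_rot: [3.14, 0.002, 2.631]
contact_force: [0.9, 0.3, -0.3]
finger_gap: 0.0853
```

```bash
python3 - <<'E'
from h import *
c=cam('wrist'); np.savez('w4.npz',w=cloud(c),col=c['color'],depth=c['depth'],E=c['extrinsics'],f=c['f'],cx=c['cx'],cy=c['cy'])
print(tool()[0],np.degrees(env.read_state()['tool_rot']),env.read_state()['finger_gap'])
cv2.imwrite('pics/w4.png',cv2.resize(c['color'][...,::-1],(800,600),interpolation=3))
t=cam('top'); w=cloud(t).reshape(-1,3); z=w[:,2]
for W in(w,cloud(c).reshape(-1,3)):
  m=(W[:,2]>.125)&(W[:,2]<.145)&(np.hypot(W[:,0]-.597,W[:,1]-.285)<.045); print('fin',m.sum(),W[m,2].mean() if m.any() else 0,cv2.minAreaRect((W[m,:2]*1000).astype(np.float32)) if m.any() else '')
E
```

```text
[0.59957139 0.28517219 0.25811653] [179.53000219   0.47461044 150.72535781] 0.08581354817390571
fin 0 0 
fin 781 0.13410637535331277 ((596.1574096679688, 285.025146484375), (33.34532928466797, 13.17969036102295), 60.53947830200195)
```

View pics/w4.png

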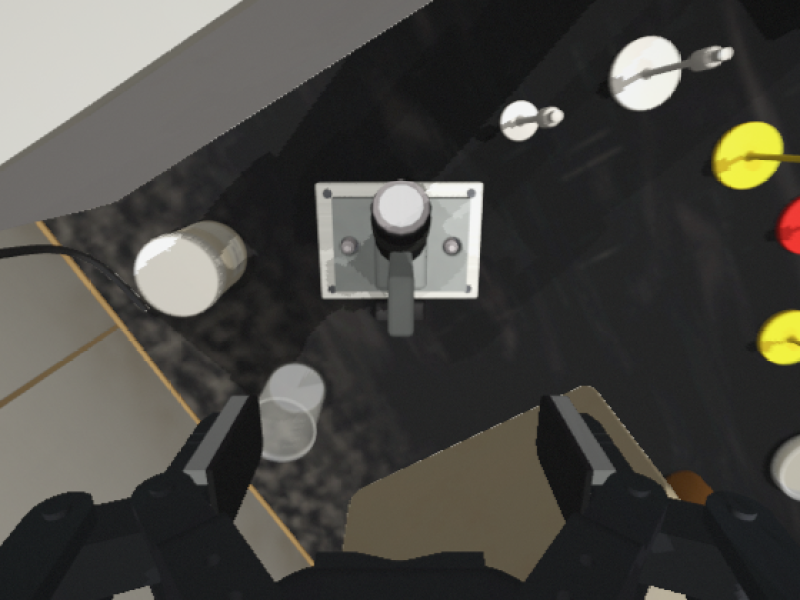

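Both pegs show through the foot holes at (348,246) and (452,246). The lens points away from the block at (400,315), and the fin top is at z 0.134, which means fully seated. Next is the wide spindle.

```bash
python3 - <<'E'
from h import *
print(delta([.387,.259,.215],down(150.6)),tool()[0])
E
```

```text
(array([ 172.8, -126.9,   38.6]), array([0.44, 0.44, 0.12])) [0.59940444 0.28507605 0.25589287]
```

Emit:
{"fn": "step_arm", "kwargs": {
  "steps": [
    [25, -18, 0, 0, 0, 0, 1],
    [65, -48, 10, 0, 0, 0, 1],
    [105, -77, 20, 0, 0, 0, 1],
    [145, -106, 30, 0, 0, 0, 1],
    [172, -126, 37, 0, 0, 0, 1]
  ]
}}

```text
clock: 9.35
position: [0.3817, 0.2579, 0.21]
tool_rot: [-3.139, -0.002, 2.631]
contact_force: [0.6, 0.6, 0.4]
finger_gap: 0.0855
```

Emit:
{"fn": "step_arm", "kwargs": {
  "steps": [
    [0, 0, 0, 0, 0, 0, 1],
    [0, 0, 0, 0, 0, 0, 1],
    [0, 0, 0, 0, 0, 0, 1],
    [0, 0, 0, 0, 0, 0, 1],
    [0, 0, 0, 0, 0, 0, 1]
  ]
}}

```text
clock: 9.85
position: [0.3861, 0.2586, 0.2126]
tool_rot: [3.141, 0.0, 2.63]
contact_force: [0.1, -0.7, -0.3]
finger_gap: 0.0854
```

```bash
python3 - <<'E'
from h import *
c=cam('wrist'); W=cloud(c); w=W.reshape(-1,3); g=c['color'].max(2)
print(tool()[0],np.degrees(env.read_state()['tool_rot']),np.degrees(env.read_state()['q']))
cv2.imwrite('pics/w5.png',c['color'][...,::-1])
b=[x['bbox'] for x in env.recognise('wrist','wide_spindle')]; print(np.round(b).tolist())
near=np.hypot(w[:,0]-.387,w[:,1]-.259)<.045
h=near&(w[:,2]>.085)&(w[:,2]<.1); d=near&(w[:,2]>.004)&(w[:,2]<.014)&(c['color'].reshape(-1,3).min(1)>90)
print('hub',h.sum(),w[h].mean(0)); print('disc',d.sum(),cv2.minEnclosingCircle((w[d,:2]*1000).astype(np.float32)))
print(delta([.387,.259,.078],down(150.6)))
E
```

```text
[0.38587523 0.25854084 0.21246277] [1.79992367e+02 7.73348182e-03 1.50690195e+02] [ 1.97935177e+01 -9.51568184e+00  1.17640368e+02 -8.92716342e-04
  7.18644810e+01 -1.30896400e+02]
[[387.0, 256.0, 449.0, 328.0], [335.0, 213.0, 385.0, 274.0], [255.0, 162.0, 302.0, 218.0], [387.0, 349.0, 389.0, 349.0]]
hub 67 [0.38648391 0.25775715 0.09089186]
disc 1452 ((386.7120056152344, 258.3897705078125), 23.5421142578125)
(array([ -0.9,   1.1, 134.4]), array([-0.  ,  0.  ,  0.09]))
```

View pics/w5.png

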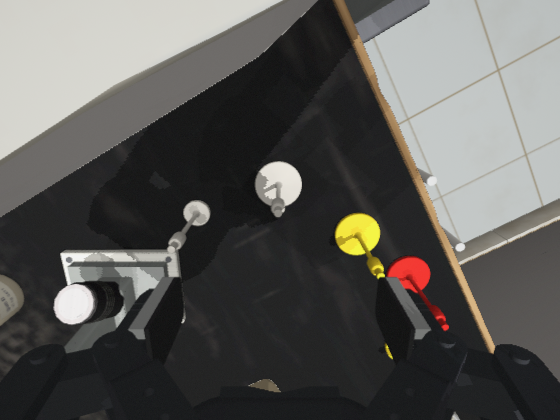

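The wide silver spindle stands upright at (278,184) between the open fingers' plane, and the narrow one at (196,212) is clear. I descend and grip the hub.

Emit:
{"fn": "step_arm", "kwargs": {
  "steps": [
    [-1, 0, 20, 0, 0, 0, 1],
    [-1, 0, 55, 0, 0, 0, 1],
    [-1, 0, 90, 0, 0, 0, 1],
    [-1, 0, 118, 0, 0, 0, 1],
    [-1, 0, 134, 0, 0, 0, 1]
  ]
}}

```text
clock: 10.45
position: [0.3848, 0.2575, 0.0758]
tool_rot: [-3.139, -0.002, 2.63]
contact_force: [0.4, 0.2, 1.3]
finger_gap: 0.0854
```

Emit:
{"fn": "step_arm", "kwargs": {
  "steps": [
    [0, 0, 0, 0, 0, 0, 1],
    [0, 0, 0, 0, 0, 0, 1],
    [0, 0, 0, 0, 0, 0, 0],
    [0, 0, 0, 0, 0, 0, -0.2],
    [0, 0, 0, 0, 0, 0, -0.4]
  ],
  "grip_force": 40
}}

```text
clock: 10.95
position: [0.3866, 0.2583, 0.0792]
tool_rot: [3.14, 0.001, 2.631]
contact_force: [0.5, 0.2, -0.1]
finger_gap: 0.044
```

Emit:
{"fn": "step_arm", "kwargs": {
  "steps": [
    [0, 0, 0, 0, 0, 0, -0.5],
    [0, 0, 0, 0, 0, 0, -0.6],
    [0, 0, 0, 0, 0, 0, -0.7],
    [0, 0, 0, 0, 0, 0, -0.8],
    [0, 0, 0, 0, 0, 0, -1]
  ]
}}

```text
clock: 11.45
position: [0.386, 0.258, 0.0783]
tool_rot: [3.142, 0.0, 2.631]
contact_force: [0.2, -0.1, 0.2]
finger_gap: 0.009
```

Emit:
{"fn": "step_arm", "kwargs": {
  "steps": [
    [0, 0, 0, 0, 0, 0, -1],
    [0, 0, 0, 0, 0, 0, -1],
    [0, 0, 0, 0, 0, 0, -1],
    [0, 0, 0, 0, 0, 0, -1],
    [0, 0, 0, 0, 0, 0, -1]
  ],
  "grip_force": 70
}}

```text
clock: 11.95
position: [0.3861, 0.2581, 0.0784]
tool_rot: [3.141, 0.0, 2.63]
contact_force: [0.0, -0.3, -0.2]
finger_gap: 0.008
```

Emit:
{"fn": "step_arm", "kwargs": {
  "steps": [
    [0, 0, -10, 0, 0, 0, -1],
    [0, 0, -30, 0, 0, 0, -1],
    [0, 0, -60, 0, 0, 0, -1],
    [0, 0, -90, 0, 0, 0, -1],
    [0, 0, -110, 0, 0, 0, -1]
  ]
}}

```text
clock: 12.45
position: [0.3864, 0.2582, 0.1909]
tool_rot: [3.14, 0.002, 2.631]
contact_force: [-0.1, 0.1, -0.5]
finger_gap: 0.0082
```

Emit:
{"fn": "step_arm", "kwargs": {
  "steps": [
    [0, 0, -10, 0, 0, 0, -1],
    [0, 0, -15, 0, 0, 0, -1],
    [0, 0, -15, 0, 0, 0, -1],
    [0, 0, -15, 0, 0, 0, -1],
    [0, 0, -15, 0, 0, 0, -1]
  ]
}}

```text
clock: 12.95
position: [0.3853, 0.2577, 0.202]
tool_rot: [-3.14, -0.002, 2.63]
contact_force: [-0.5, -0.3, -1.2]
finger_gap: 0.0079
```

```bash
cat > disc.py <<'E'
from h import *
def disc(tag):
    c=cam('wrist'); W=cloud(c); p0,R0=tool(); T=R0.inv().apply(W.reshape(-1,3)-p0)*1000
    np.savez(tag+'.npz',T=T,col=c['color']); cv2.imwrite(f'pics/{tag}.png',cv2.resize(c['color'][...,::-1],(800,600)))
    m=(np.hypot(T[:,0],T[:,1])<35)&(T[:,2]>55)&(T[:,2]<90)&np.isfinite(T[:,0]); Q=T[m]
    print(p0,np.degrees(env.read_state()['tool_rot']),env.read_state()['finger_gap'],m.sum())
    A=np.c_[Q[:,:2],np.ones(len(Q))]; k=np.ones(len(Q),bool)
    for _ in range(6):
        co=np.linalg.lstsq(A[k],Q[k,2],rcond=None)[0]; r=Q[:,2]-A@co; k=abs(r)<2.5
    print('top plane coeffs deg',np.degrees(co[:2]),'z at axis',co[2],'n',k.sum(),'rms',r[k].std())
    (cx,cy),rad=cv2.minEnclosingCircle(Q[k][:,:2].astype(np.float32)); print('circle',cx,cy,rad, Q[k].min(0),Q[k].max(0))
if __name__=='__main__':
    import sys; disc(sys.argv[1])
E
python3 disc.py w6; python3 -c "
from h import *
print(env.read_state()['contact_force'],env.read_state()['clock'])"
```

```text
[0.38538586 0.2578     0.20215065] [-1.79902961e+02 -8.69305198e-02  1.50714196e+02] 0.007690972832273053 3745
top plane coeffs deg [ 0.15457376 -0.28575254] z at axis 72.91524807694368 n 3588 rms 0.6994846639591723
circle 0.10611139982938766 0.8771544694900513 23.97574234008789 [-23.02653518 -22.89418677  70.47934983] [23.28157676 24.20842226 75.45559391]
[-1.19248784  0.53661226 -0.78488901] 13.0
```

View pics/w6.png

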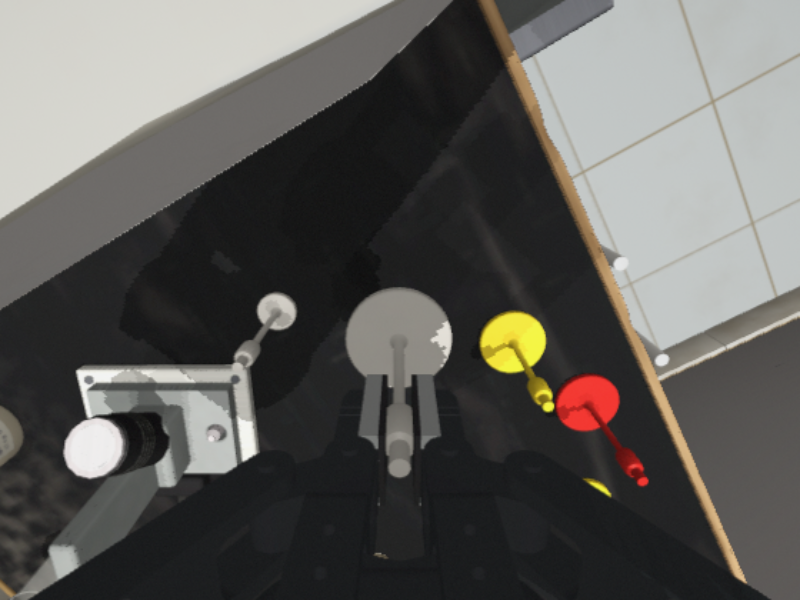

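The spindle is held upright in the pads, with its disc at (400,338) clear of everything. I raise and tilt it, then compute the presenting pose.

Emit:
{"fn": "step_arm", "kwargs": {
  "steps": [
    [0, 0, -20, -6, 0, 0, -1],
    [0, 0, -45, -12, 0, 0, -1],
    [0, 0, -70, -18, 0, 0, -1],
    [0, 0, -95, -24, 0, 0, -1],
    [0, 0, -110, -30, 0, 0, -1]
  ]
}}

```text
clock: 13.5
position: [0.3864, 0.2582, 0.3154]
tool_rot: [2.612, 0.002, 2.631]
contact_force: [-0.3, 0.0, -0.1]
finger_gap: 0.0077
```

```bash
cat > tgt.py <<'E'
from h import *
yaw=60.54; Rs=R.from_euler('z',yaw,degrees=True); O=np.array([.5922,.2780,.010]); F=O+Rs.apply([-.09,0,.1716]); LOS=Rs.apply([-.5,0,np.sqrt(.75)])
Rt=down(yaw+90)*R.from_rotvec([-30,0,0],degrees=True)
if __name__=='__main__':
    print('F',F,'z err',Rt.apply([0,0,1])+LOS)
    P=F-Rt.apply([.0001,.0009,.0799]); print(P,delta(P,Rt),tool()[0],env.read_state()['finger_gap'],np.degrees(env.read_state()['q']).round(1))
    w=np.load('top0.npz')['w'].reshape(-1,3); w=w[np.isfinite(w).all(1)]; m=(w[:,0]>.38)&(w[:,0]<.6)&(w[:,1]>0)&(w[:,1]<.16); print('visc max z',w[m,2].max())
E
python3 tgt.py
```

```text
F [0.54793658 0.19963707 0.1816    ] z err [ 0.00000000e+00 -1.11022302e-16 -1.11022302e-16]
[0.52799227 0.16412481 0.25034543] (array([-169.3,  -44.1,   50. ]), array([0.32, 0.02, 0.24])) [0.3864028  0.25815731 0.31540136] 0.007677829690401486 [   7.2  -31.   125.9   25.9   68.  -149.8]
visc max z 0.20851488793127793
```

Emit:
{"fn": "step_arm", "kwargs": {
  "steps": [
    [-20, -5, 6, 0, 0, 8.4, -1],
    [-55, -14, 16, 0, 0, 16.8, -1],
    [-95, -25, 28, 0, 0, 25.2, -1],
    [-130, -34, 38, 0, 0, 33.6, -1],
    [-160, -42, 46, 0, 0, 42, -1]
  ]
}}

```text
clock: 14.0
position: [0.5198, 0.1668, 0.2507]
tool_rot: [2.74, -0.344, 1.961]
contact_force: [-0.8, 0.7, 0.2]
finger_gap: 0.0077
```

Emit:
{"fn": "step_arm", "kwargs": {
  "steps": [
    [0, 0, 0, 0, 0, 0, -1],
    [0, 0, 0, 0, 0, 0, -1],
    [0, 0, 0, 0, 0, 0, -1],
    [0, 0, 0, 0, 0, 0, -1],
    [0, 0, 0, 0, 0, 0, -1]
  ]
}}

```text
clock: 14.5
position: [0.5186, 0.1687, 0.253]
tool_rot: [2.735, -0.34, 1.97]
contact_force: [-0.4, 0.3, -0.4]
finger_gap: 0.008
```

```bash
python3 disc.py w7; cat > chk.py <<'E'
from tgt import *
import sys
d=np.array([float(x) for x in sys.argv[1:4]])/1000
Rt2=Rt*R.from_rotvec([0,0,42],degrees=True); P=F-Rt2.apply(d)
print(delta(P,Rt2),tool()[0],np.degrees(env.read_state()['q']).round(1),env.read_state()['contact_force'],env.read_state()['clock'])
E
python3 chk.py .1 .9 79.9
```

```text
[0.51865616 0.16861422 0.25304092] [156.71371956 -19.50685325 112.86287805] 0.007726047365541611 3764
top plane coeffs deg [ 0.30167204 -0.13951629] z at axis 72.04686431142656 n 3608 rms 0.7108868452849465
circle -1.1119384765625 0.5698628425598145 23.681394577026367 [-24.20934828 -22.84563218  69.52699362] [22.19473708 23.75442502 74.54503845]
(array([-7.6,  6. ,  2.7]), array([-0.03, -0.06,  0.25])) [0.51865616 0.16861422 0.25304092] [  -5.8   -9.9  117.    30.8   63.6 -126.4] [ 0.12216781  1.39005778 -0.48912671] 14.55
```

View pics/w7.png

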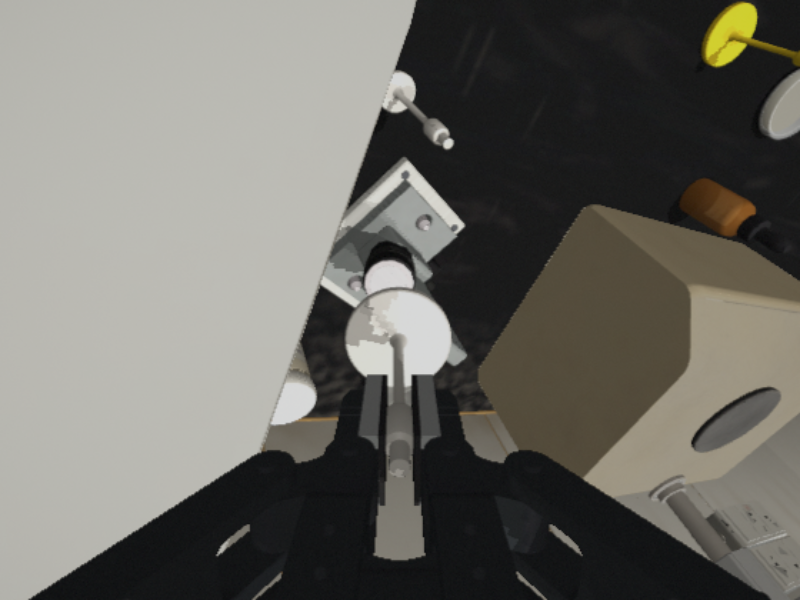

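The tilt is right: the disc at (398,337) lies over the line towards the lens (388,278), and only a small shift remains.

Emit:
{"fn": "step_arm", "kwargs": {
  "steps": [
    [-2, 2, 1, 0, 0, 0, -1],
    [-5, 4, 2, 0, 0, 0.1, -1],
    [-7, 6, 3, 0, 0, 0.2, -1],
    [-7, 6, 3.4, 0, 0, 0.2, -1],
    [-7, 6, 3.4, 0, 0, 0.2, -1]
  ]
}}

```text
clock: 15.05
position: [0.5278, 0.1648, 0.2492]
tool_rot: [2.738, -0.343, 1.965]
contact_force: [-0.3, 0.5, -0.7]
finger_gap: 0.0076
```

Emit:
{"fn": "step_arm", "kwargs": {
  "steps": [
    [0, 0, 0, 0, 0, 0, -1],
    [0, 0, 0, 0, 0, 0, -1],
    [0, 0, 0, 0, 0, 0, -1],
    [0, 0, 0, 0, 0, 0, -1],
    [0, 0, 0, 0, 0, 0, -1]
  ]
}}

```text
clock: 15.55
position: [0.5277, 0.1649, 0.2494]
tool_rot: [2.737, -0.343, 1.965]
contact_force: [0.3, -0.0, -0.7]
finger_gap: 0.0083
```

```bash
python3 disc.py w8; python3 chk.py -.4 .7 79.2
python3 - <<'E'
from tgt import *
# independent: disc and scope from scene camera
for n in('scene','top'):
    c=cam(n); W=cloud(c).reshape(-1,3); ok=np.isfinite(W).all(1)
    q=(W-F)@np.stack([Rs.apply([0,1,0]),np.cross(Rs.apply([0,1,0]),LOS),LOS]).T*1000
    m=ok&(np.hypot(q[:,0],q[:,1])<32)&(abs(q[:,2])<15); 
    if m.sum()>5: print(n,m.sum(),q[m].min(0).round(1),q[m].max(0).round(1),q[m].mean(0).round(1))
    bb=[(np.round(b['bbox']).tolist(),round(b['score'],2)) for b in env.recognise(n,'scope')+env.recognise(n,'narrow_spindle')+env.recognise(n,'wide_spindle')]; print(n,bb)
c=cam('scene'); cv2.imwrite('pics/s9.png',cv2.resize(c['color'][60:330,150:470,::-1],(800,675))[:600])
E
```

```text
[0.5277501  0.16492449 0.24941838] [156.8405898  -19.62426531 112.5780977 ] 0.007718974110253087 3763
top plane coeffs deg [ 0.36730263 -0.14338966] z at axis 72.02048914612617 n 3596 rms 0.6787005485249662
circle -1.0108455419540405 0.7084270715713501 23.758596420288086 [-24.39141107 -23.03786877  69.54663475] [22.01437744 24.11921491 74.54703904]
(array([ 0.6,  0.3, -0.4]), array([-0.06, -0.07, -0.04])) [0.5277501  0.16492449 0.24941838] [  -6.2   -8.4  116.    31.    63.3 -126.7] [ 0.11516853 -1.3304459   0.41713425] 15.6
scene 253 [-24.2 -23.3   0. ] [22.4 -2.4  9.9] [  0.2 -11.8   6.4]
scene [([330.0, 223.0, 383.0, 257.0], 0.93), ([320.0, 257.0, 334.0, 292.0], 0.69), ([194.0, 243.0, 217.0, 284.0], 0.85), ([229.0, 261.0, 250.0, 298.0], 0.66), ([375.0, 212.0, 403.0, 228.0], 0.62)]
top 420 [-25.4 -22.6   0.8] [21.5 25.2 14.5] [-0.9  2.8  6.7]
top [([310.0, 120.0, 362.0, 172.0], 0.96), ([346.0, 192.0, 358.0, 202.0], 0.56), ([379.0, 139.0, 398.0, 162.0], 0.8), ([222.0, 246.0, 248.0, 268.0], 0.75), ([264.0, 259.0, 282.0, 283.0], 0.73), ([305.0, 114.0, 363.0, 180.0], 0.64)]
```

View pics/s9.png

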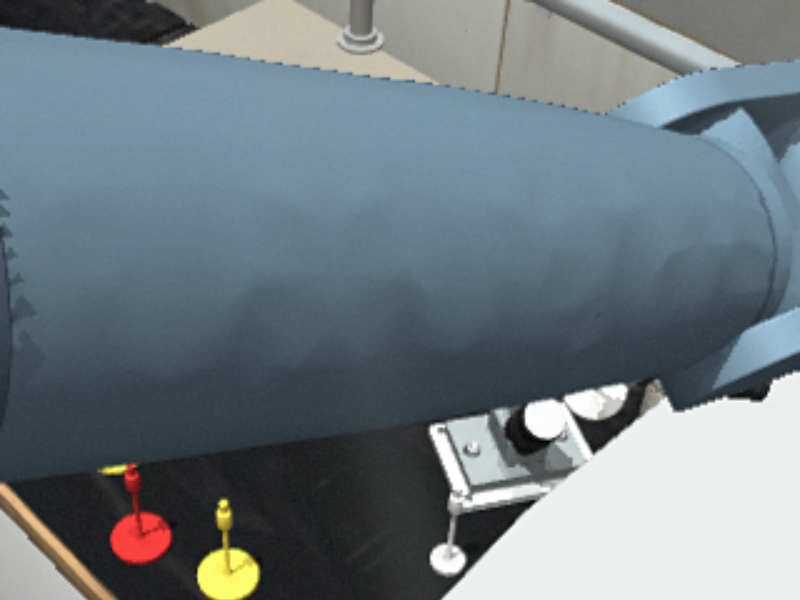

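The scope is seated, the narrow spindle is standing, and the wide disc sits in front of the lens. All three cameras agree on its pose to about 1–2 mm, so I hand in.

```bash
python3 - <<'E'
from station import env
s=env.read_state(); print(s['clock'],abs(s['joint_vel']).max() if hasattr(s['joint_vel'],'max') else s['joint_vel'],s['finger_gap']); print(env.job_done())
E
```

```text
16.05 0.001368437619029511 0.007852424029813359
the job is handed in; nothing more can be done
None
```

The job is done and handed in at 16 s. The microscope sits on its dock, released, and the arm is still holding the wide spindle in front of the lens.

- **Microscope:** It is seated on both pegs with the lens facing away from the cable block. Both pegs showed through the foot holes, the fin top measured z = 0.134 m (0.135 nominal), and its yaw matched the dock's within about 0.2°.
- **Wide spindle:** It is gripped by the hub, with the disc's underside about 100 mm from the lens. By the last measurements it is centred within about 1–2 mm and square within about 0.5°. The arm was still, and the wrist force was about 1 N, which is the sensor's noise level.
- **Narrow spindle:** It still stands where it was.

**Disagreements:**
- The finger gap on the hub read about 8 mm although the hub is listed as 12 mm. It settled there and the disc showed no steady slipping.
- The wrist depth put the disc about 1–2 mm further out along the tool than the grip height implied, so I used a value in between.

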